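Set a circuit board before the fume extractor and switch the fan to medium

TASK

Get ready for soldering: slide the circuit board in its flat carrier along the bench, without lifting or tipping it, until the whole carrier lies within the taped rectangle in front of the fume extractor. Also turn the selector on top of the extractor to the two-dot mark (medium). Leave the dish, spool, cutters and screwdriver where they are.

Things in the scene. Friction and masses are not known exactly. Their poses are not given: they have to be found in the camera images.
- board: Loose flat carrier with a circuit board in it, 100 mm along its x, 150 mm along its y: aluminium rim 14 mm high and 10 mm wide all round, green board inside with parts standing up to 32 mm above the bench, all at least 17 mm in from the outer sides. About 0.28 kg. Origin at the centre of its underside, z up.
- corner0 (a point): Outer corner of the carrier at its underside, at x -50 mm, y -75 mm in the carrier's frame.
- corner1 (a point): Outer corner of the carrier at its underside, at x -50 mm, y 75 mm in the carrier's frame.
- corner2 (a point): Outer corner of the carrier at its underside, at x 50 mm, y 75 mm in the carrier's frame.
- corner3 (a point): Outer corner of the carrier at its underside, at x 50 mm, y -75 mm in the carrier's frame.
- spot (a point): Centre of the taped rectangle on the bench (flat black tape, 8 mm wide; outer size 146 mm along x, 196 mm along y; inner size 130 by 180 mm). +x points to the extractor, y runs along the extractor's front; z up. So the carrier's long sides lie along y. Lying on the tape is fine, sticking out beyond its outer edge is not.
- extractor: Fixed grey box with a round fan grille in its front, 150 mm deep (x), 200 mm wide (y), 150 mm high. Origin at the centre of its underside on the bench; the front with the grille faces its -x. The spot lies at x -200 mm in this frame; the selector's axis is at x -25 mm, y 0.
- selector (a joint): Angle of the selector on the extractor's flat top, rad, growing clockwise seen from above: 0 = off (short bar mark), 0.7 = low (one dot), 1.4 = medium (two dots), 2.1 = high (three dots); end stops at 0 and 2.1. It is stiff and stays where it is left.
- selector_grip (a point): Point on the selector's vertical axis at the height to grip, 187 mm above the bench. The grip is an upright bar 50 mm long, 14 mm thick, 32 mm high (its top 7 mm above this point, its foot, on a disc of 52 mm diameter, 23 mm below). This point's x axis runs along the bar towards its pointer nose with the white line, z up; in the extractor's frame it points to yaw 1.05 minus the joint angle.
- dish: Loose small steel bowl, 84 mm across, 28 mm high, a bystander. Origin at the centre of its underside.
- spool: Loose spool lying flat, 60 mm across, 30 mm high, a bystander. Origin at the centre of its underside.
- cutters: Loose pair of cutters, 135 mm long, 11 mm high, a bystander. Origin on the underside near the middle; jaws to its +x.
- driver: Loose screwdriver, 170 mm long along its x, 26 mm thick, a bystander. Origin under its middle.
Mind the look-alikes: they are no part of the job. Of the things that look like the board, the smallest one is meant.

How it is judged:
At the end, for the whole second after the job is handed in: All four corners of the carrier are within the outer edge of the taped rectangle (about 23 mm of play each way), the carrier lies flat and still on the bench, and the selector rests at the two-dot mark (1.4 rad, give or take 0.2) (x of corner0 in the frame of spot between -0.073 and 0.073 m and y of corner0 in the frame of spot between -0.098 and 0.098 m and x of corner1 in the frame of spot between -0.073 and 0.073 m and y of corner1 in the frame of spot between -0.098 and 0.098 m and x of corner2 in the frame of spot between -0.073 and 0.073 m and y of corner2 in the frame of spot between -0.098 and 0.098 m and x of corner3 in the frame of spot between -0.073 and 0.073 m and y of corner3 in the frame of spot between -0.098 and 0.098 m and linear speed of board below 0.01 m/s and angle between board's own z axis and vertical below 0.05 rad and height (world z) of board below 0.006 m and value of joint selector between 1.2 and 1.6 rad and velocity of joint selector between -0.05 and 0.05 rad/s); the robot touches nothing.
It fails at once if the carrier is lifted (over 20 mm) or tipped (over 0.25 rad) (height (world z) of board above 0.02 m or angle between board's own z axis and vertical above 0.25 rad).
It fails at once if the dish, spool, cutters or screwdriver is moved more than 30 mm (distance of any of dish, spool, cutters, driver from where it was at the start of the episode above 0.03 m).
It also fails if it takes over 72 s, if anything falls off the work surface, if the arm or the gripper's body presses on something with over 40 N, if the wrist force passes 120 N, or if a joint passes its speed limit or range.

ROBOT

A 6-joint arm with a two-finger parallel gripper is mounted at the origin on the work surface. World frame = base frame: x ahead of the robot, y to its left, z up, the work surface at z = 0. Lengths are in m, angles in rad, forces in N, time in s.
With the tool pointing down it reaches from about 0.325 to 0.925 m from the base axis. Payload 3.1 kg.
Tool frame: the origin (TCP) lies at the centre of the arm's flange, where the gripper is bolted on; the fingertips stand 173 mm ahead of it and the grasp point (between the pads) lies 155 mm ahead of it; z points along the fingers, y is the line along which they close (so a half turn about z gives the same grasp; the last joint's range is limited). The gripper opens to 85 mm and grips with 20 to 120 N. Pads are 22 mm wide; open, the fingers measure 114 mm over their backs; the gripper's body (76 mm by 85 mm) begins 54 mm behind the grasp point. The pads swing forward as they close: fully open they stand 13 mm farther back than shut.
Start: joints at [-1.353, 0.217, 1.613, -0, 1.311, -0.112], TCP at [0.202, -0.591, 0.405] pointing down, gripper open.
Joint ranges: [-2.75, 2.75], [-0.78, 2.1], [0.31, 2.55], [-1.13, 4.27], [0.13, 2.63], [-2.58, 2.58]. Speed limits (rad/s): [2.79, 2.79, 3.14, 3.14, 3.14, 3.14].

INTERFACE

Orientations are given as a unit quaternion [x, y, z, w].
In Python, from plant import sensors, camera, workorder, models gives the robot as it stands.
- The arm moves only by the shell command python3 -m creep 'ROWS' [OPENING] [FORCE]. ROWS is JSON, a list of rows, each a list of 6 numbers: the shift along the world's x, y, z scaled (see below), then the turn, a rotation vector about the world's x, y, z scaled (see below). A call has 1 to 20 rows; each row shifts and turns the commanded pose from where the row before left it; what a row does not reach is not made up. The controller multiplies each number of a shift by 25 mm and each number of a turn by 4 degrees. A row lasts 1/12 s, in which the tool goes at most 41.7 mm and 7.16 degrees, less where a joint would pass 70% of its speed; a pose out of reach is approached as far as the arm can. A call with a number of a shift or a turn outside -1 to 1 is refused whole. A call with a gripper value outside its range is refused whole. OPENING is the opening, from -1 (shut) to 1 (fully open), set as the call begins (- or left out, the last holds). The fingers move at their own pace and stop on an object; FORCE is the grip in N (left out, the last holds). Time passes only in rows, so rows that do not move let the fingers close. It gives the time, the measured TCP pose, the force, the opening and the grip force at its end, in the units of the state.
- sensors.sense(): the state, without advancing time (a new reading comes with each control period).
- camera(name): name is "side" or "top" or "wrist"; returns a dict with "img" (420x560x3 uint8, blue, green, red), "depth" (420x560 float32, m along the optical axis (not along the pixel's ray), 0 where there is no reading), "fx", "fy", "cx", "cy" (pixels), "eye" and "rotation" of the camera in the world. Camera axes: x right, y up, looking along -z (the intrinsics and any distortion apply to the point x, -y, -z); pixel columns grow to the right and rows downward; lengths in m; the calibration is good to about 2 mm. A picture is of the moment at which its call begins.
- workorder.finish_job(): hands the job in; it is judged then, once.
Trained networks look in a picture, given as the dict that the camera call returned (one of the last four; its "shot" number tells which), for a name from the list of things; names that differ only in an ending like _2 or _b are one class to them, and where a whole thing is asked for, a point or a joint stands for the part that bears it (a point fixed in the world has none). Each returns a list of dicts, best first, with "conf" (0 to 1); they miss things now and then, are a little off and sometimes report something else, mostly with a low value. They report only what shows in the picture. A call takes as long as a camera call. They do not tell look-alikes from the thing itself.
- models.look_for(picture, label): "position" ([x, y, z] in m, in the coordinates of the camera as it stood for that picture, good to about 4 mm: the middle of the surface that is visible of it).
- models.trace(picture, label): "mask" (420x560 bool, what is visible of it).
- models.tip_of(picture, label): "position" ([x, y, z] in m, in the coordinates of the camera as it stood for that picture, good to about 4 mm: a listed point, or the origin of a listed thing).
The state is a dict: "clock": time; "joint_pos": joint angles; "joint_velocities": joint speeds; "joint_efforts": joint torques, N m; "eef_pos": TCP position; "ee_rot": TCP orientation; "ft_force": force on the tool from outside, world axes, zero at the start; "wrist_torque": the same for the moment, N m; "finger_gap": finger opening in m; "grip_force": force on a finger pad.
Only numpy, scipy, OpenCV 4.12 (cv2) and the standard library are available. Lean on these libraries where they do the work, as an engineer would, in place of code of your own. Each camera call takes 0.05 s, during which the arm holds its last target. There are 200 camera calls.

## Working session

There is one attempt and no reset: what is moved stays moved. The work goes in short steps, Python scripts to look and compute and a shell command to move; the robot and the scene stay as the last step left them, time stands still between calls to the robot, and variables do not carry over. Pictures are saved under pics/ and viewed, at most 10 in all, crops included, and the job is handed in when it is done.

```bash
mkdir -p pics
cat > h.py <<'E'
import numpy as np, cv2
from plant import sensors, camera, workorder, models
def w(p,c): return np.array(c["eye"])+np.array(c["rotation"]).reshape(3,3)@np.array(p)
def pix2w(c,u,v,d=None):
    d=c["depth"][int(v),int(u)] if d is None else d
    return w([(u-c["cx"])/c["fx"]*d,-(v-c["cy"])/c["fy"]*d,-d],c)
def cloud(c,m):
    v,u=np.nonzero(m&(c["depth"]>0)); d=c["depth"][v,u]
    P=np.c_[(u-c["cx"])/c["fx"]*d,-(v-c["cy"])/c["fy"]*d,-d]
    return P@np.array(c["rotation"]).reshape(3,3).T+np.array(c["eye"])
E
python3 - <<'E'
from h import *
np.set_printoptions(precision=3,suppress=True)
print({k:v for k,v in sensors.sense().items()})
ims=[]
for n in ["top","side"]:
    c=camera(n); print(n,[k for k in c if k not in("img","depth")],c["eye"],np.array(c["rotation"]),c["fx"]); ims.append(c["img"])
    for l in ["board","corner0","spot","extractor","selector","selector_grip","dish","spool","cutters","driver"]:
        r=[]
        for f in (models.look_for,models.tip_of):
            try: r.append([(round(q["conf"],2),w(q["position"],c).round(3).tolist()) for q in f(c,l)][:4])
            except Exception as e: r.append(str(e)[:60])
        print(l,r)
cv2.imwrite("pics/top.png",ims[0]);cv2.imwrite("pics/side.png",ims[1])
E
```

```text
{'clock': 0.0, 'joint_pos': array([-1.353,  0.218,  1.615,  0.   ,  1.311, -0.112]), 'joint_velocities': array([-0.   , -0.   ,  0.002, -0.001, -0.001,  0.   ]), 'joint_efforts': array([ -0.   , -39.684, -30.385,  -0.   ,   0.01 ,   0.   ]), 'eef_pos': array([ 0.202, -0.591,  0.403]), 'ee_rot': array([ 0.986,  0.164, -0.   , -0.001]), 'ft_force': array([1.031, 0.071, 0.458]), 'wrist_torque': array([ 0.004,  0.053, -0.012]), 'grip_force': 0.0, 'finger_gap': 0.08537224097840687}
top ['fx', 'fy', 'cx', 'cy', 'eye', 'rotation', 'shot'] [ 0.36  -0.066  1.194] [-0.053  0.043  0.711 -0.7  ] 417.17745685565535
board ['cannot reshape array of size 4 into shape (3,3)', 'cannot reshape array of size 4 into shape (3,3)']
corner0 ['cannot reshape array of size 4 into shape (3,3)', 'cannot reshape array of size 4 into shape (3,3)']
spot ['cannot reshape array of size 4 into shape (3,3)', []]
extractor ['cannot reshape array of size 4 into shape (3,3)', 'cannot reshape array of size 4 into shape (3,3)']
selector ['cannot reshape array of size 4 into shape (3,3)', 'it knows: board, corner, cutters, 
[... 992 characters left out ...]
annot reshape array of size 4 into shape (3,3)']
extractor [[], 'cannot reshape array of size 4 into shape (3,3)']
selector ['cannot reshape array of size 4 into shape (3,3)', 'it knows: board, corner, cutters, dish, driver, extractor, s']
selector_grip ['cannot reshape array of size 4 into shape (3,3)', 'cannot reshape array of size 4 into shape (3,3)']
dish ['cannot reshape array of size 4 into shape (3,3)', 'cannot reshape array of size 4 into shape (3,3)']
spool ['cannot reshape array of size 4 into shape (3,3)', 'cannot reshape array of size 4 into shape (3,3)']
cutters [[], []]
driver ['cannot reshape array of size 4 into shape (3,3)', 'cannot reshape array of size 4 into shape (3,3)']
```

View pics/top.png

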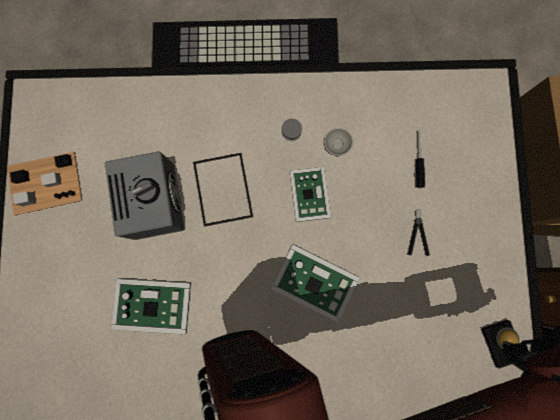

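View pics/side.png

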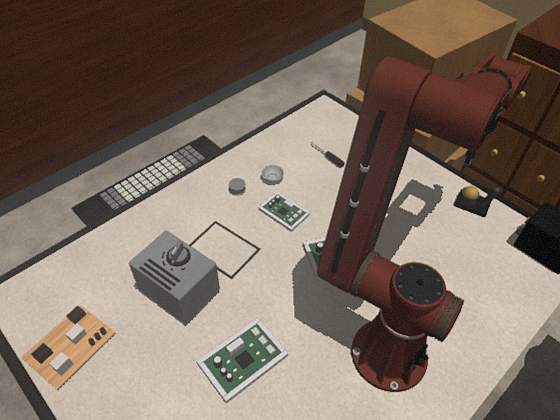

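The top picture shows three green boards at (310,194), (316,282) and (151,305). The first is clearly the smallest, so it is the one meant. The taped rectangle is at (223,189), the extractor at (145,195) and the selector at (148,189). I'll measure these and check an enlarged crop.

```bash
sed -i 's/np.array(c\["rotation"\]).reshape(3,3)/R(c)/g; 1a from scipy.spatial.transform import Rotation\ndef R(c): return Rotation.from_quat(c["rotation"]).as_matrix()' h.py
python3 - <<'E'
from h import *
np.set_printoptions(precision=3,suppress=True)
for n in ["top","side"]:
    c=camera(n); print(n,c["cx"],c["cy"])
    for l in ["board","corner0","spot","extractor","selector_grip","dish","spool","cutters","driver"]:
        r=[]
        for f in (models.look_for,models.tip_of):
            r.append([(round(q["conf"],2),w(q["position"],c).round(3).tolist()) for q in f(c,l)][:4])
        print(l,r)
    if n=="top":
        for m in models.trace(c,"board"):
            M=m["mask"]; P=cloud(c,M); rc=cv2.minAreaRect((P[:,:2]*1000).astype(np.float32)); print("mask",m["conf"],rc, cv2.boxPoints(rc))
        # tape
        for m in [(155,180,194,154),]:
            pass
        for uv in [(196,162),(242,154),(251,217),(205,224)]: print(uv,pix2w(c,*uv))
        for uv in [(107,160),(160,153),(118,237),(148,189)]: print(uv,pix2w(c,*uv))
        cv2.imwrite("pics/crop.png",cv2.resize(c["img"][140:240,95:345],None,fx=3.2,fy=3.2,interpolation=2))
E
```

```text
top 275.9419628283462 212.35649047665265
board [[(0.92, [0.262, 0.303, 0.017]), (0.76, [0.318, -0.156, 0.015]), (0.6, [0.573, -0.147, 0.011])], [(0.76, [0.318, -0.154, 0.001]), (0.67, [0.262, 0.305, 0.0]), (0.61, [0.576, -0.148, -0.003])]]
corner0 [[(0.95, [0.265, 0.303, 0.009]), (0.71, [0.576, -0.145, 0.011]), (0.62, [0.761, -0.097, 0.028]), (0.58, [0.321, -0.155, 0.014])], [(0.92, [0.211, -0.214, -0.001]), (0.91, [0.324, 0.197, -0.001]), (0.9, [0.506, -0.209, -0.001]), (0.86, [0.306, -0.029, -0.003])]]
spot [[(0.67, [0.548, 0.279, 0.145])], []]
extractor [[(0.96, [0.552, 0.276, 0.15]), (0.54, [0.726, -0.232, 0.014]), (0.48, [0.574, -0.143, 0.009])], [(0.72, [0.56, 0.304, -0.001])]]
selector_grip [[(0.59, [0.559, 0.282, 0.169]), (0.17, [0.762, -0.096, 0.029])], [(0.73, [0.564, 0.281, 0.193])]]
dish [[(0.97, [0.73, -0.233, 0.014])], [(0.71, [0.724, -0.231, -0.001])]]
spool [[(0.9, [0.76, -0.096, 0.028]), (0.68, [0.57, -0.153, 0.01])], [(0.55, [0.764, -0.1, -0.002])]]
cutters [[(0.82, [0.453, -0.451, 0.013]), (0.21, [0.553, 0.277, 0.15])], [(0.83, [0.455, -0.453, 0.004])]]
driver [[(0
[... 1496 characters left out ...]
 -0.002]), (0.87, [0.427, -0.092, -0.001])]]
spot [[(0.86, [0.527, 0.315, 0.15])], [(0.73, [0.724, -0.231, -0.0]), (0.56, [0.596, 0.108, 0.002])]]
extractor [[(0.97, [0.533, 0.315, 0.151])], [(0.9, [0.564, 0.307, -0.001]), (0.68, [0.561, 0.281, 0.185])]]
selector_grip [[(0.78, [0.555, 0.285, 0.172])], [(0.65, [0.563, 0.283, 0.186]), (0.29, [0.765, -0.097, 0.002])]]
dish [[(0.58, [0.734, -0.239, 0.017])], [(0.54, [0.726, -0.231, 0.002])]]
spool [[(0.72, [0.557, 0.284, 0.168]), (0.47, [0.759, -0.09, 0.033]), (0.23, [0.567, -0.141, 0.016])], [(0.7, [0.766, -0.095, 0.003])]]
cutters [[], []]
driver [[(0.42, [0.63, -0.454, 0.021]), (0.38, [0.527, 0.317, 0.148])], [(0.59, [0.668, -0.462, 0.001])]]
```

View pics/crop.png

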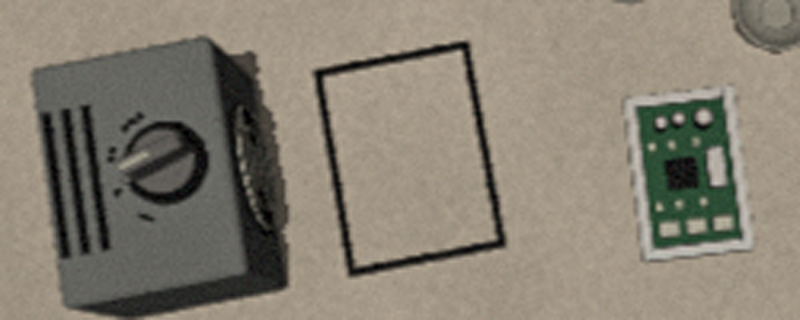

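The crop confirms the small carrier at crop pixel (688,175), about 100 x 155 mm and already nearly parallel to the tape. The selector's nose is at crop (118,170), between one and two dots. I'll push the carrier from its -y side with both fingers open along its long side. First I move above a point behind it.

```bash
python3 -m creep '[[0.77,0.72,0,0,0,0.98],[0.77,0.72,0,0,0,0.98],[0.77,0.72,0,0,0,0.98],[0.77,0.72,0,0,0,0.98],[0.77,0.72,0,0,0,0.98],[0.77,0.72,0,0,0,0.98],[0.77,0.72,0,0,0,0.98],[0.77,0.72,0,0,0,0.98],[0.77,0.72,0,0,0,0.98],[0.77,0.72,0,0,0,0.98],[0.77,0.72,0,0,0,0.98],[0.77,0.72,0,0,0,0.98],[0.77,0.72,0,0,0,0.98],[0.77,0.72,0,0,0,0.98],[0.77,0.72,0,0,0,0.98],[0.77,0.72,0,0,0,0.98],[0.77,0.72,0,0,0,0.98],[0.77,0.72,0,0,0,0.98],[0.77,0.72,0,0,0,0.98],[0.77,0.72,0,0,0,0.98]]' 1
python3 - <<'E'
from h import *
np.set_printoptions(precision=4,suppress=True)
s=sensors.sense(); print(s["clock"],s["eef_pos"],s["joint_pos"]); M=Rotation.from_quat(s["ee_rot"]).as_matrix(); print(M, np.arctan2(M[1,1],M[0,1]))
c=camera("wrist"); print(c["eye"]); cv2.imwrite("pics/w1.png",c["img"])
c=camera("top")
# selector: bar top points
v,u=np.mgrid[0:420,0:560]
P=cloud(c,(u>120)&(u<175)&(v>160)&(v<220)); B=P[(P[:,2]>.186)]
print(len(B),B.mean(0),cv2.minAreaRect((B[:,:2]*1000).astype(np.float32)))
# tape: dark pixels
g=c["img"].max(2); m=(g<60)&(u>185)&(u<260)&(v>145)&(v<232)
T=cloud(c,m); T=T[abs(T[:,2])<.01]; 
print(len(T),cv2.minAreaRect((T[:,:2]*1000).astype(np.float32)))
cs=camera("side"); 
P=cloud(cs,(u>150)&(u<210)&(v>225)&(v<280)); B=P[(P[:,2]>.186)&(P[:,2]<.21)]
print(len(B),B.mean(0),cv2.minAreaRect((B[:,:2]*1000).astype(np.float32)))
cv2.imwrite("pics/sel.png",cv2.resize(c["img"][160:220,110:190],None,fx=8,fy=8,interpolation=2))
E
```

```text
clock: 5.62
eef_pos: [0.5883, -0.2303, 0.4047]
ee_rot: [0.659, 0.752, -0.0, 0.0]
ft_force: [-0.6, -0.8, -0.3]
finger_gap: 0.0856
grip_force: 0.0
5.6167 [ 0.5883 -0.2303  0.4047] [-0.4842  0.2309  1.5966 -0.      1.3139 -0.615 ]
[[-0.1304  0.9915  0.0001]
 [ 0.9915  0.1304 -0.0001]
 [-0.0001  0.0001 -1.    ]] 0.13081779207214284
[ 0.5782 -0.1533  0.3729]
121 [0.563  0.2785 0.1926] ((564.11376953125, 279.517822265625), (15.239944458007812, 49.165000915527344), 26.911222457885742)
338 ((595.3917846679688, 106.28579711914062), (193.0076904296875, 142.79696655273438), 10.122076988220215)
98 [0.561  0.2833 0.1934] ((562.9953002929688, 281.061279296875), (16.749977111816406, 53.372406005859375), 27.12991714477539)
```

View pics/w1.png

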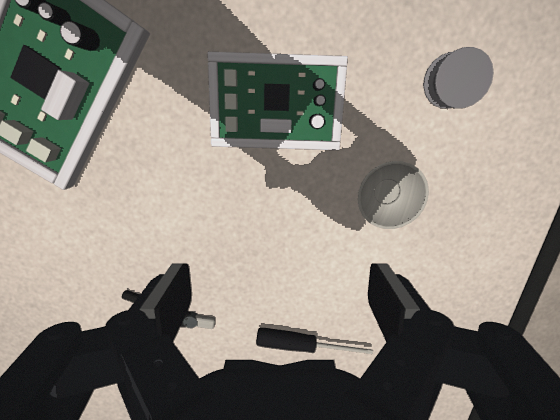

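The wrist view shows the small board at (277,100), square to the fingers, with the dish at (393,195) well clear. I'll lower behind the board now.

```bash
python3 -m creep '[[0,0,-0.5,0,0,0],[0,0,-1,0,0,0],[0,0,-1,0,0,0],[0,0,-1,0,0,0],[0,0,-1,0,0,0],[0,0,-1,0,0,0],[0,0,-1,0,0,0],[0,0,-1,0,0,0],[0,0,-0.8,0,0,0],[0,0,-0.5,0,0,0],[0,0,-0.2,0,0,0],[0,0,0,0,0,0],[0,0,0,0,0,0]]'; python3 -m creep '[[0,0,-0.08,0,0,0],[0,0,-0.08,0,0,0],[0,0,0,0,0,0]]'
```

```text
clock: 6.85
eef_pos: [0.5876, -0.2319, 0.1803]
ee_rot: [0.661, 0.75, 0.0, 0.001]
ft_force: [-0.4, -0.3, 0.1]
finger_gap: 0.0854
grip_force: 0.0
clock: 7.1
eef_pos: [0.5879, -0.2315, 0.1767]
ee_rot: [0.661, 0.751, 0.0, 0.001]
ft_force: [-0.5, -0.0, -0.3]
finger_gap: 0.0848
grip_force: 0.0
```

```bash
for i in 1 2 3; do python3 -m creep '[[0,0,-0.08,0,0,0],[0,0,-0.08,0,0,0],[0,0,0,0,0,0]]' | egrep 'pos|force'; done
python3 - <<'E'
from h import *
c=camera("wrist"); P=cloud(c,np.ones((420,560),bool)); v,u=np.nonzero(c["depth"]>0)
P2=P[(v>250)&(v<330)&((u>110)&(u<210))&(P[:,2]<.1)]
s=sensors.sense()["eef_pos"]; 
k=(abs(P[:,1]-s[1])<.02)&(abs(P[:,0]-s[0])<.07)&(P[:,2]<.06)
print(P[k].min(0),np.percentile(P[k][:,2],[0,1,5,20,50])); cv2.imwrite("pics/w2.png",c["img"])
E
```

```text
eef_pos: [0.5873, -0.2311, 0.1714]
ft_force: [-0.1, -0.7, -0.8]
grip_force: 0.0
eef_pos: [0.5872, -0.2312, 0.1671]
ft_force: [0.6, 0.1, -0.2]
grip_force: 0.0
eef_pos: [0.5872, -0.2312, 0.1631]
ft_force: [0.4, -0.2, -0.4]
grip_force: 0.0
[ 0.5172448  -0.25121019 -0.00313022] [-0.00313022 -0.00219536 -0.00174367 -0.00117645  0.00026083]
```

View pics/w2.png

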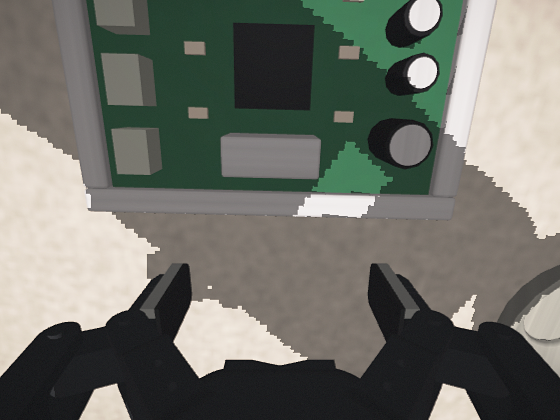

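Tips are about 3 mm above the bench. In the wrist view the rim edge is at row 215 and the fingers at row 265, centred on it. I'll push halfway.

```bash
cat > b.py <<'E'
from h import *
np.set_printoptions(precision=4,suppress=True)
c=camera("top")
for m in models.trace(c,"board"):
    P=cloud(c,m["mask"]&(c["depth"]>1)); rc=cv2.minAreaRect((P[P[:,2]<.04][:,:2]*1000).astype(np.float32))
    if rc[0][0]>450: print(m["conf"],np.round(rc[0],1),np.round(rc[1],1),rc[2])
print([(q["conf"],w(q["position"],c)) for q in models.tip_of(c,"board")])
s=sensors.sense(); M=Rotation.from_quat(s["ee_rot"]).as_matrix(); print(s["eef_pos"],s["ft_force"],np.arctan2(M[1,1],M[0,1]))
E
python3 -m creep '[[0.01,0.2,0,0,0,0],[0.02,0.35,0,0,0,0],[0.02,0.4,0,0,0,0],[0.02,0.4,0,0,0,0],[0.02,0.4,0,0,0,0],[0.02,0.4,0,0,0,0],[0.02,0.4,0,0,0,0],[0.02,0.4,0,0,0,0],[0.03,0.4,0,0,0,0],[0.03,0.4,0,0,0,0],[0.03,0.4,0,0,0,0],[0.03,0.4,0,0,0,0],[0.03,0.4,0,0,0,0],[0.02,0.3,0,0,0,0],[0.01,0.1,0,0,0,0],[0,0,0,0,0,0]]'; python3 b.py
```

```text
clock: 9.23
eef_pos: [0.5957, -0.0965, 0.1636]
ee_rot: [0.661, 0.751, 0.0, -0.0]
ft_force: [-0.1, -0.4, -1.7]
finger_gap: 0.0854
grip_force: 0.0
0.64 [630.7 -16.7] [47.4 75.7] 14.187263488769531
[(0.8, array([ 0.3186, -0.1555,  0.0001]))]
[ 0.5954 -0.0974  0.1633] [ 0.3812  0.1293 -0.2427] 0.12683898146628317
```

```bash
cat > wr.py <<'E'
from h import *
np.set_printoptions(precision=4,suppress=True)
s=sensors.sense()["eef_pos"]; c=camera("wrist"); P=cloud(c,np.ones((420,560),bool))
k=(P[:,2]>.009)&(P[:,2]<.019)&(P[:,1]>s[1]+.005)&(abs(P[:,0]-s[0])<.11)
print(s,[(round(q["conf"],2),w(q["position"],c)) for q in models.tip_of(c,"corner0")],[(round(q["conf"],2),w(q["position"],c)) for q in models.tip_of(c,"board")])
print(cv2.minAreaRect((P[k][:,:2]*1000).astype(np.float32)),P[k].min(0),P[k].max(0))
import sys; cv2.imwrite(sys.argv[1],c["img"])
E
python3 wr.py pics/w3.png
```

```text
[ 0.5954 -0.0974  0.1633] [(0.97, array([ 0.66  , -0.077 ,  0.0005])), (0.88, array([ 0.4987, -0.0008, -0.0001])), (0.59, array([ 0.5099, -0.1024, -0.0007])), (0.55, array([0.6517, 0.0237, 0.0029]))] [(0.8, array([ 0.5784, -0.0359, -0.0021]))]
((580.60546875, -42.830589294433594), (150.9196014404297, 112.973388671875), 7.3622846603393555) [ 0.4993 -0.0924  0.009 ] [0.6597 0.0225 0.019 ]
```

View pics/w3.png

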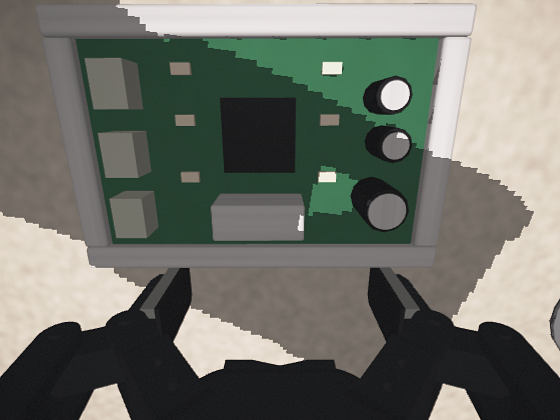

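The fingers rest on the rim with the carrier square to them: rim edge at row 265, corners at columns 90 to 435. It has slipped only a few mm. I'll push the rest.

```bash
python3 -m creep '[[0.02,0.15,0,0,0,0.1],[0.05,0.3,0,0,0,0.1],[0.05,0.38,0,0,0,0.1],[0.05,0.38,0,0,0,0.1],[0.05,0.38,0,0,0,0],[0.05,0.38,0,0,0,0],[0.05,0.38,0,0,0,0],[0.05,0.38,0,0,0,0],[0.05,0.38,0,0,0,0],[0.05,0.38,0,0,0,0],[0.05,0.38,0,0,0,0],[0.05,0.38,0,0,0,0],[0.05,0.38,0,0,0,0],[0.05,0.38,0,0,0,0],[0.05,0.35,0,0,0,0],[0.04,0.25,0,0,0,0],[0.02,0.12,0,0,0,0],[0,0,0,0,0,0],[0,0,0,0,0,0]]'; python3 wr.py pics/w4.png
```

```text
clock: 11.12
eef_pos: [0.6154, 0.0459, 0.1639]
ee_rot: [0.65, 0.76, 0.0, 0.0]
ft_force: [0.8, 0.1, 0.4]
finger_gap: 0.085
grip_force: 0.0
[0.6154 0.0459 0.1639] [(0.94, array([0.6655, 0.1644, 0.0012])), (0.69, array([ 0.536 ,  0.0408, -0.0023])), (0.63, array([0.6801, 0.0681, 0.0005])), (0.62, array([ 0.5135,  0.1452, -0.0018]))] [(0.85, array([ 0.5982,  0.1101, -0.0046]))]
((598.6538696289062, 99.40785217285156), (150.72972106933594, 114.06588745117188), 8.786925315856934) [0.5159 0.0509 0.009 ] [0.6786 0.1669 0.019 ]
```

The carrier centre is about (0.599, 0.105) against the tape centre (0.595, 0.106). I'll back off, rise and check.

```bash
python3 -m creep '[[0,-0.3,0,0,0,0],[0,-0.7,0,0,0,0],[0,-0.7,0.3,0,0,0],[0,-0.3,0.8,0,0,0],[0,0,1,0,0,0],[0,0,1,0,0,0],[0,0,1,0,0,0],[0,0,1,0,0,0],[0,0,1,0,0,0],[0,0,1,0,0,0],[0,0,1,0,0,0],[0,0,1,0,0,0],[0,0,1,0,0,0],[0,0,0.8,0,0,0],[0,0,0.3,0,0,0],[0,0,0,0,0,0]]'
cat > sel.py <<'E'
from h import *
np.set_printoptions(precision=4,suppress=True)
s=sensors.sense(); M=Rotation.from_quat(s["ee_rot"]).as_matrix(); print(s["eef_pos"],np.arctan2(M[1,1],M[0,1]))
v,u=np.mgrid[0:420,0:560]
for n in ["top","side","wrist"]:
    c=camera(n); P=cloud(c,v>=0); near=np.hypot(P[:,0]-.562,P[:,1]-.282)<.035
    B=P[near&(P[:,2]>.184)&(P[:,2]<.205)]
    if len(B)>20: print(n,"bar",B.mean(0),cv2.minAreaRect((B[:,:2]*1000).astype(np.float32)))
    E=P[(P[:,2]>.143)&(P[:,2]<.156)&(abs(P[:,0]-.56)<.16)&(P[:,1]>.18)&(P[:,1]<.45)]
    if len(E)>20: print(n,"ext",cv2.minAreaRect((E[:,:2]*1000).astype(np.float32)))
    T=cloud(c,c["img"].max(2)<60); T=T[(abs(T[:,2])<.006)&(abs(T[:,0]-.595)<.13)&(abs(T[:,1]-.105)<.1)]
    if len(T)>20: print(n,"tape",cv2.minAreaRect((T[:,:2]*1000).astype(np.float32)))
    K=P[(P[:,2]>.009)&(P[:,2]<.019)&(abs(P[:,0]-.595)<.13)&(abs(P[:,1]-.105)<.1)]
    if len(K)>20: print(n,"rim",cv2.minAreaRect((K[:,:2]*1000).astype(np.float32)))
    cv2.imwrite(f"pics/s_{n}.png",c["img"])
E
python3 sel.py
```

```text
clock: 12.6
eef_pos: [0.6157, -0.005, 0.4468]
ee_rot: [0.65, 0.76, 0.002, 0.002]
ft_force: [0.6, -0.2, -0.0]
finger_gap: 0.0853
grip_force: 0.0
[ 0.6157 -0.005   0.4468] 0.15458273030496508
top bar [0.5629 0.2778 0.1925] ((563.7782592773438, 278.8590393066406), (15.33756160736084, 49.33388900756836), 31.031042098999023)
top ext ((559.4970703125, 303.71771240234375), (200.09095764160156, 151.1669921875), 10.149215698242188)
top tape ((620.7730102539062, 45.984275817871094), (222.5135498046875, 79.5535888671875), 36.48286437988281)
top rim ((665.1309204101562, 102.51131439208984), (80.49346923828125, 31.39423942565918), 82.23367309570312)
side bar [0.561  0.2827 0.1927] ((562.5639038085938, 281.005859375), (16.588607788085938, 50.32976150512695), 27.714630126953125)
side ext ((558.5849609375, 306.74041748046875), (203.0692596435547, 150.7789306640625), 10.038610458374023)
side tape ((593.710693359375, 107.90302276611328), (196.46739196777344, 142.4951934814453), 8.156208992004395)
side rim ((585.357177734375, 116.8145523071289), (153.54623413085938, 228.1685791015625), 77.6260757446289)
wrist tape ((594.5167846679688, 107.19986724853516), (196.2805938720703, 145.92901611328125), 10.12183952331543)
wrist rim ((598.2092895507812, 105.9698486328125), (150.30105590820312, 99.86980438232422), 8.913491249084473)
```

View pics/s_wrist.png

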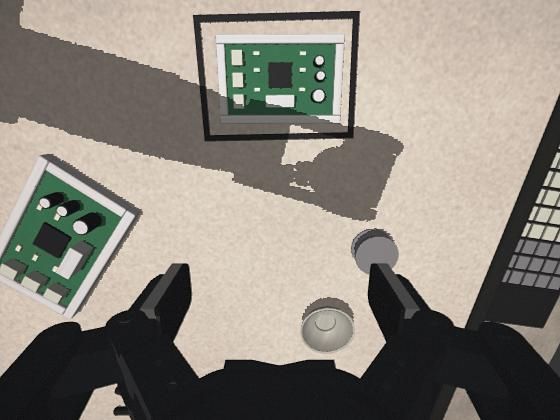

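The carrier sits inside the taped rectangle with margin on every side (tape at columns 195-358, carrier at 215-343). The selector is at about 0.7 (low). I'll align over the bar and descend.

```bash
python3 -m creep '[[-0.15,0.82,0,0,0,0.38],[-0.15,0.82,0,0,0,0.38],[-0.15,0.82,0,0,0,0.38],[-0.15,0.82,0,0,0,0.38],[-0.15,0.82,0,0,0,0.38],[-0.15,0.82,0,0,0,0.38],[-0.15,0.82,0,0,0,0.38],[-0.15,0.82,0,0,0,0.38],[-0.15,0.82,0,0,0,0.38],[-0.15,0.82,0,0,0,0.38],[-0.15,0.82,0,0,0,0.38],[-0.15,0.82,0,0,0,0.38],[-0.15,0.82,0,0,0,0.38],[-0.15,0.78,0,0,0,0.39],[0,0,0,0,0,0],[0,0,0,0,0,0]]'; python3 -m creep '[[0,0,-0.3,0,0,0],[0,0,-0.6,0,0,0],[0,0,-0.8,0,0,0],[0,0,-0.8,0,0,0],[0,0,-0.6,0,0,0],[0,0,-0.5,0,0,0],[0,0,-0.3,0,0,0],[0,0,-0.2,0,0,0],[0,0,0,0,0,0],[0,0,0,0,0,0]]'
```

```text
clock: 14.08
eef_pos: [0.562, 0.2822, 0.4411]
ee_rot: [0.498, 0.867, -0.002, -0.001]
ft_force: [-0.3, -0.4, 0.2]
finger_gap: 0.0855
grip_force: 0.0
clock: 14.92
eef_pos: [0.563, 0.2815, 0.3416]
ee_rot: [0.499, 0.867, 0.0, 0.0]
ft_force: [0.1, 1.0, 0.0]
finger_gap: 0.0854
grip_force: 0.0
```

```bash
python3 -m creep '[[0,0,0.04,0,0,0],[0,0,0,0,0,0],[0,0,0,0,0,0],[0,0,0,0,0,0],[0,0,0,0,0,0],[0,0,0,0,0,0],[0,0,0,0,0,0],[0,0,0,0,0,0],[0,0,0,0,0,0],[0,0,0,0,0,0],[0,0,0,0,0,0],[0,0,0,0,0,0]]' -1 60; python3 -c "
from h import *
s=sensors.sense();print(s['ft_force'],s['wrist_torque'],s['joint_pos'])"
```

```text
clock: 15.92
eef_pos: [0.5625, 0.2817, 0.3426]
ee_rot: [0.498, 0.867, -0.0, -0.0]
ft_force: [-3.2, -1.1, 5.6]
finger_gap: 0.0129
grip_force: 59.9
[-3.18993444 -1.07854655  5.55072665] [-0.20606976  0.62631348  0.04412174] [ 3.52722727e-01  2.82361083e-01  1.65498123e+00 -1.24531304e-05
  1.20498200e+00 -1.74732469e-01]
```

Gripped with a 13 mm gap at 60 N. Turning 40° clockwise.

```bash
python3 -m creep '[[0,0,0,0,0,-0.3],[0,0,0,0,0,-0.6],[0,0,0,0,0,-0.6],[0,0,0,0,0,-0.6],[0,0,0,0,0,-0.6],[0,0,0,0,0,-0.6],[0,0,0,0,0,-0.6],[0,0,0,0,0,-0.6],[0,0,0,0,0,-0.6],[0,0,0,0,0,-0.6],[0,0,0,0,0,-0.6],[0,0,0,0,0,-0.6],[0,0,0,0,0,-0.6],[0,0,0,0,0,-0.6],[0,0,0,0,0,-0.6],[0,0,0,0,0,-0.6],[0,0,0,0,0,-0.6],[0,0,0,0,0,-0.3],[0,0,0,0,0,0],[0,0,0,0,0,0]]'; python3 -c "
from h import *
s=sensors.sense();print(s['ft_force'],s['wrist_torque'],s['joint_pos'][0]-s['joint_pos'][5])"
```

```text
clock: 17.58
eef_pos: [0.5634, 0.2817, 0.3426]
ee_rot: [0.769, 0.639, 0.001, 0.001]
ft_force: [2.8, -1.0, 1.9]
finger_gap: 0.0128
grip_force: 59.5
[ 2.81549129 -1.02668954  1.94874796] [-0.05213134 -0.38948042 -0.10693739] -0.18439099044697865
```

```bash
python3 -m creep '[[0,0,0,0,0,0],[0,0,0,0,0,0],[0,0,0,0,0,0],[0,0,0,0,0,0],[0,0,0,0,0,0],[0,0,0,0,0,0],[0,0,0,0,0,0],[0,0,0,0,0,0],[0,0,0,0,0,0]]' 1; python3 -m creep '[[0,0,0.3,0,0,0],[0,0,0.8,0,0,0],[0,0,1,0,0,0],[0,0,1,0,0,0],[0,0,1,0,0,0],[0,0,1,0,0,0],[0,-1,0.3,0,0,0],[0,-1,0,0,0,0],[0,-1,0,0,0,0],[0,-1,0,0,0,0],[0,-1,0,0,0,0],[0,-1,0,0,0,0],[0,-1,0,0,0,0],[0,-1,0,0,0,0],[0,-1,0,0,0,0],[0,-1,0,0,0,0],[0,-0.6,0,0,0,0],[0,-0.3,0,0,0,0],[0,0,0,0,0,0],[0,0,0,0,0,0]]'; python3 sel.py; python3 -c "
import cv2;cv2.imwrite('pics/f.png',cv2.resize(cv2.imread('pics/s_top.png')[140:240,95:345],None,fx=3.2,fy=3.2,interpolation=2))"
```

```text
clock: 18.33
eef_pos: [0.5627, 0.2817, 0.3422]
ee_rot: [0.769, 0.639, -0.0, -0.0]
ft_force: [0.4, -0.2, 0.2]
finger_gap: 0.0853
grip_force: 0.0
clock: 20.0
eef_pos: [0.5627, 0.0093, 0.4776]
ee_rot: [0.769, 0.639, 0.0, -0.0]
ft_force: [-1.1, -0.4, 0.7]
finger_gap: 0.0857
grip_force: 0.0
[0.5627 0.0093 0.4776] -0.1852809135414102
top bar [0.563  0.2781 0.193 ] ((563.6951293945312, 279.1348876953125), (49.63075256347656, 14.598737716674805), 79.77155303955078)
top ext ((559.5809936523438, 303.7320556640625), (200.4962921142578, 150.4845428466797), 9.986101150512695)
top tape ((617.3394165039062, 108.96197509765625), (143.3210906982422, 138.21945190429688), 0.6479254961013794)
top rim ((598.4539794921875, 106.4662094116211), (148.3778839111328, 99.62379455566406), 8.44253921508789)
side bar [0.5616 0.2835 0.1927] ((562.4599609375, 281.8286437988281), (49.364227294921875, 17.439254760742188), 77.57902526855469)
side ext ((558.6978759765625, 306.064208984375), (202.44651794433594, 152.17848205566406), 10.228153228759766)
side tape ((593.533447265625, 107.07028198242188), (197.40394592285156, 139.99456787109375), 6.5830583572387695)
side rim ((597.6060180664062, 98.80934143066406), (226.34701538085938, 143.7191619873047), 20.914915084838867)
wrist tape ((594.771484375, 107.17703247070312), (195.38710021972656, 145.94509887695312), 10.212440490722656)
wrist rim ((598.3463134765625, 105.92439270019531), (150.314697265625, 100.10367584228516), 9.091536521911621)
```

View pics/f.png

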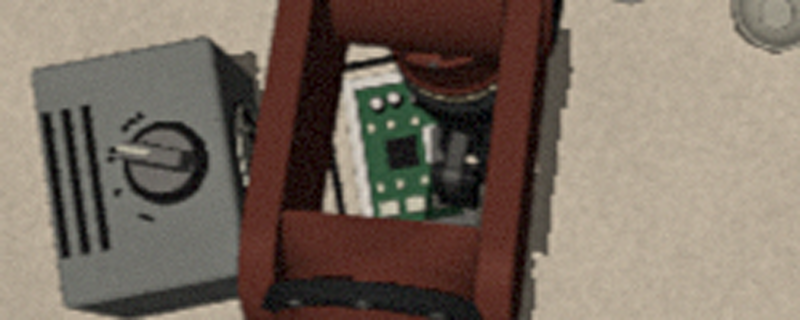

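The nose, at crop (118,150), points at the two dots: the bar lies at 79.8°, which puts the joint at about 1.40. The carrier centre is within 4 mm of the tape centre, with yaw within about 1°. The gripper is clear of everything, so I'm handing in.

```bash
python3 -c "
from plant import workorder
print(workorder.finish_job())"
```

```text
the job is handed in; nothing more can be done
None
```

I slid the carrier inside the taped rectangle (centre within about 4 mm of the tape's), turned the selector to two dots (about 1.40 rad) without touching the bystanders, and handed the job in at about 20 s; the hand-in returned no verdict.

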